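Set the slide of a length gauge against its marked stop

TASK

Set the length gauge: with the fingertips press the rubber pad in the middle of the slide fully down to free its brake and, keeping it down, push the slide along until it rests fully against the marked stop, the block with the capped post. Then let the pad spring up and move clear, leaving the slide there. Never force the slide along while the pad is up, do not pinch the slide between the fingers, and leave everything else on the bench where it is.

Things in the scene. Friction and masses are not known exactly. Their poses are not given: they have to be found in the camera images.
- gauge: Length gauge fixed to the bench: aluminium base plate 150 x 540 x 12 mm with two low steel guide rails along its middle (tops at 22 mm) and a white tick scale along the edge nearer the robot. Origin: centre of its underside, on the bench. y axis: along the rails (+y to the robot's left at yaw 0; yaw within 0.35 rad of 0), z up.
- slide (a joint): Position of the slide along the gauge's +y axis, m; 0 = middle of the gauge. The slide runs level on the rails, cannot be lifted off, and is halted by either block. A friction brake holds it (about 20 to 28 N along the rails) except while its pad is pressed down; then it runs with 1 to 2 N.
- slide_mid (a point): Centre of the slide's flat top, 40 mm above the bench, in the middle of the press pad. The slide is a dark steel slab, 100 mm across the gauge and 112 mm along it. 44 mm from this point along the gauge, on each side of the pad, a low half-round rib runs across it. Its end faces are 56 mm from this point; when one touches a block, this point is 71 mm from the block's centre.
- pad (a joint): How far the slide's sprung press pad is down, m: 0 = up (braked), 0.005 = fully down, flush with the slide's top. Black ribbed rubber, 50 mm across the gauge x 46 mm along it, top 45 mm above the bench when up. Takes about 8 N to start and 9 N fully down; the brake is free from 0.0015 on. Springs up when let go. Pressing elsewhere on the slide does nothing.
- rib_left (a point): Half-round steel rib across the slide on the gauge's +y side of the pad: radius 10 mm, 90 mm long, its top 50 mm above the bench (10 mm above the slide's top face). This point is on its axis at the middle of its length, 40 mm above the bench. The clear gap between the two ribs is 68 mm.
- rib_right (a point): The same rib on the gauge's -y side of the pad.
- stop: The marked stop: a steel block fixed across the rails, 84 mm across the gauge, 30 mm along it, flat top 48 mm above the bench, with an upright round post 16 mm thick carrying a wider round cap (28 mm across, top 76 mm above the bench). Origin: centre of its underside, 12 mm above the bench, on the gauge's centre line. It may be at either end of the gauge.
- clamp: The plain block at the other end of the gauge: the same steel block without post, only two dark screw heads flush in its flat top. Not the stop. Origin as for the stop.
- breaker: Bystander: loose black breaker module, 70 x 36 x 73 mm, upright. Origin: centre of underside.
- cup: Bystander: white paper cup, 74 mm across, 85 mm high. Origin: centre of underside.
- spray: Bystander: upright spray can, 52 mm across, 150 mm high. Origin: centre of underside.
- driver: Bystander: screwdriver lying on the bench, about 200 mm long, red handle. Origin near its middle, x axis along it.
- spool: Bystander: empty black reel standing on its flange, 80 mm across, 50 mm high. Origin: centre of underside.
- offcut: Bystander: offcut of steel mounting rail lying on the bench, 160 x 35 x 7 mm. Origin: centre of underside.
- wrench: Bystander: wrench lying on the bench, about 180 mm long. Origin near its middle, x axis along it.

How it is judged:
On the way, in this order (a step that is already met when the one before it is completed fails the run):
1. the pad is pressed down while the slide is still away from the stop (value of joint pad above 0.003 m and horizontal distance between slide_mid and stop above 0.08 m), for 0.1 s.
2. the slide is pushed against the marked stop with the pad held down (value of joint pad above 0.003 m and horizontal distance between slide_mid and stop below 0.0735 m), for 0.1 s.
At the end, for the whole second after the job is handed in: The slide rests against the marked stop (gap under 3 mm: slide middle within 74 mm of the stop's centre, horizontally), its pad is up again (under 1.5 mm down) and the slide is still (horizontal distance between slide_mid and stop below 0.074 m and value of joint pad below 0.0015 m and velocity of joint slide between -0.005 and 0.005 m/s); the robot touches nothing.
It fails at once if the slide is forced along (faster than 10 mm/s) while its pad is up (less than 1 mm down) (value of joint pad below 0.001 m and (velocity of joint slide above 0.01 m/s or velocity of joint slide below -0.01 m/s)).
It fails at once if the slide is pinched or spread by its two ribs (fingers bear on both at once, over 2 N each) (contact force between the fingers and slide_c2 above 2 N and contact force between the fingers and slide_c1 above 2 N).
It fails at once if something else on the bench is moved by more than 20 mm or lifted (distance of any of breaker, cup, spray, driver, spool, offcut, wrench from where it was at the start of the episode above 0.02 m).
It also fails if it takes over 38 s, if anything falls off the work surface, if the arm or the gripper's body presses on something with over 40 N, if the wrist force passes 120 N, or if a joint passes its speed limit or range.

ROBOT

A 7-joint arm with a two-finger parallel gripper is mounted at the origin on the work surface. World frame = base frame: x ahead of the robot, y to its left, z up, the work surface at z = 0. Lengths are in m, angles in rad, forces in N, time in s.
With the tool pointing down it reaches from about 0.425 to 0.825 m from the base axis. Payload 3.6 kg.
Tool frame: the origin (TCP) lies midway between the tips of the shut fingers; the grasp point (between the pads) lies 19 mm behind it; z points along the fingers, y is the line along which they close (so a half turn about z gives the same grasp; the last joint's range is limited). The gripper opens to 85 mm and grips with 20 to 120 N. Pads are 22 mm wide; open, the fingers measure 114 mm over their backs; the gripper's body (76 mm by 85 mm) begins 54 mm behind the grasp point. The pads swing forward as they close: fully open they stand 13 mm farther back than shut.
Start: joints at [1.222, 0.615, -0.013, 1.423, 0.008, 1.103, -0.04], TCP at [0.206, -0.617, 0.231] pointing down, gripper open.
Joint ranges: [-3.12, 3.12], [-0.3, 2.06], [-1.34, 1.32], [0.26, 2.42], [-1.36, 4.5], [0.01, 1.98], [-2.84, 2.84]. Speed limits (rad/s): [2.79, 2.79, 3.14, 3.14, 3.14, 3.14, 3.14].

INTERFACE

Orientations are given as a rotation vector (axis times angle).
In Python, from station import robot, imaging, order gives the robot as it stands. The module is installed in compiled form; this text tells all that it offers.
- The arm moves only by the shell command python3 -m pendant 'ROWS'. ROWS is JSON, a list that holds one entry, the list of rows, each a list of 7 numbers: the shift along the tool's x, y, z in mm, then the turn, a rotation vector about the tool's x, y, z in rad, then the gripper's target within -1 to 1 (fully open at 1, half-way at 0, shut at -1). In form: [[[tx, ty, tz, ax, ay, az, jaw], ...]]. A call has 1 to 5 rows; each row is the pose to reach, as a shift and turn from the pose commanded when the call began, along the tool's axes at that moment; what a row does not reach only later rows make up. A row lasts 1/10 s, in which the tool goes at most 50 mm and 8.59 degrees, less where a joint would pass 70% of its speed; a pose out of reach is approached as far as the arm can. A call with a gripper value outside its range is refused whole. The fingers move at their own pace and stop on an object; the grip force is fixed at half the most. Time passes only in rows, so rows that repeat a pose let the fingers close. It gives the time, the measured TCP pose, the force, the opening and the grip force at its end, in the units of the state.
- robot.sense(): the state, without advancing time (a new reading comes with each control period).
- imaging.get_image(name): name is "scene" or "top"; returns a dict with "img" (400x640x3 uint8, red, green, blue), "mtx" (3x3 intrinsics, pixels), "rvec" (rotation vector, rad) and "tvec" (3), from world to camera coordinates, as OpenCV has them. Camera axes: x right, y down, z forward; pixel columns grow to the right and rows downward; lengths in m; the calibration is good to about 2 mm. A picture is of the moment at which its call begins. There is no depth.
- order.finish_job(): hands the job in; it is judged then, once.
The state is a dict: "time": time; "joint_positions": joint angles; "dq": joint speeds; "tau": joint torques, N m; "tcp_pos": TCP position; "orientation": TCP orientation; "force": force on the tool from outside, world axes, zero at the start; "ft_torque": the same for the moment, N m; "gripper_width": opening from 0.0 (shut) to 1.0 (fully open); "grasp_force": force on a finger pad.
Only numpy, scipy, OpenCV 4.12 (cv2) and the standard library are available. Lean on these libraries where they do the work, as an engineer would, in place of code of your own. Each camera call takes 0.05 s, during which the arm holds its last target. There are 200 camera calls.

## Working session

There is one attempt and no reset: what is moved stays moved. The work goes in short steps, Python scripts to look and compute and a shell command to move; the robot and the scene stay as the last step left them, time stands still between calls to the robot, and variables do not carry over. Pictures are saved under pics/ and viewed, at most 10 in all, crops included, and the job is handed in when it is done.

```bash
mkdir -p pics
python3 - <<'E'
from station import robot, imaging
import cv2
for n in("scene","top"):
    d=imaging.get_image(n); cv2.imwrite(f"pics/{n}0.png",d["img"][:,:,::-1]); print(n,d["mtx"].tolist(),d["rvec"],d["tvec"])
print(robot.sense())
E
```

```text
scene [[452.38540283633864, 0.0, 316.944782065397], [0.0, 452.38540283633864, 195.17525348694974], [0.0, 0.0, 1.0]] [ 2.03326104  0.76353531 -0.43119716] [-0.4368445  -0.14648419  1.33085631]
top [[465.472468506239, 0.0, 333.9670683817754], [0.0, 465.472468506239, 196.34209157907213], [0.0, 0.0, 1.0]] [ 2.13783958 -2.19978594  0.08579762] [0.02880641 0.59146198 1.04139181]
{'time': 0.1, 'joint_positions': array([ 1.22249071,  0.61584999, -0.01262492,  1.42475792,  0.00806523,
        1.10343124, -0.04042051]), 'dq': array([-0.00088482, -0.00243867,  0.00034525, -0.00430954,  0.00035599,
        0.00151681,  0.00079615]), 'tau': array([ 1.86854144e-03, -4.70382106e+01,  2.60705743e-01, -1.71571076e+01,
        1.01736677e-02,  5.85049071e-03,  3.84655593e-06]), 'tcp_pos': array([ 0.20538261, -0.61595531,  0.23022975]), 'orientation': array([-3.09866700e+00, -5.02989671e-01,  5.96383087e-04]), 'force': array([-0.61387643, -0.64528393, -0.77844008]), 'ft_torque': array([ 0.03128591, -0.01004789, -0.06909707]), 'grasp_force': 0.0, 'gripper_width': 1.000850142091328}
```

View pics/top0.png

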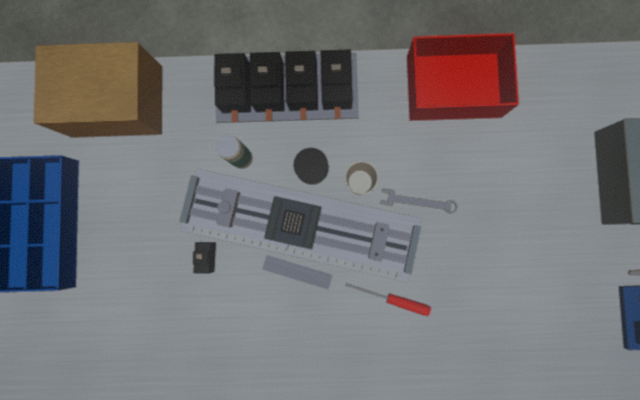

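View pics/scene0.png

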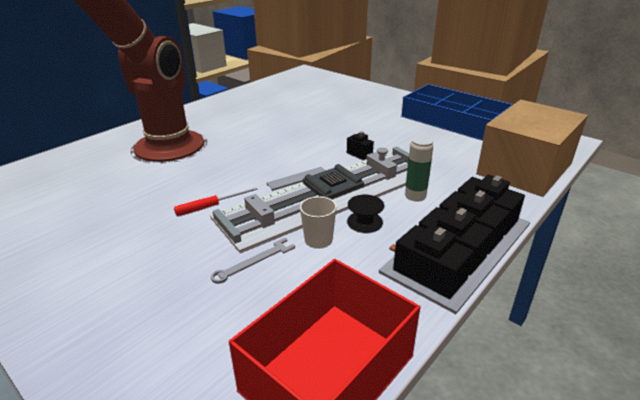

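Top view: the capped stop is at about (228,207), the pad at (292,222), the plain clamp at (379,241). The stop is on the robot's left (+y). I'll enlarge the crop to measure it.

```bash
cat > h.py <<'E'
import numpy as np, cv2
from station import robot, imaging
def px2w(d,uv,z):
    R=cv2.Rodrigues(np.array(d["rvec"]))[0]; t=np.array(d["tvec"]).ravel()
    uv=cv2.undistortPoints(np.array([[uv]],float),d["mtx"],None).ravel()
    r=R.T@np.array([*uv,1]); c=-R.T@t
    return c+r*(z-c[2])/r[2]
def w2px(d,p): return cv2.projectPoints(np.array(p,float).reshape(-1,3),np.array(d["rvec"]),np.array(d["tvec"]),d["mtx"],None)[0].reshape(-1,2)
E
python3 - <<'E'
from h import *
d=imaging.get_image("top")
im=d["img"][160:285,175:430,::-1]
cv2.imwrite("pics/c1.png",cv2.resize(im,None,fx=3,fy=3,interpolation=cv2.INTER_CUBIC))
for n,uv,z in(("stop",(228,207),.06),("pad",(292.5,222.5),.045),("clamp",(379,241),.048)): print(n,px2w(d,uv,z))
E
```

```text
stop [0.57209388 0.24808737 0.06      ]
pad [0.5340994  0.10655009 0.045     ]
clamp [ 0.48733147 -0.0858286   0.048     ]
```

View pics/c1.png

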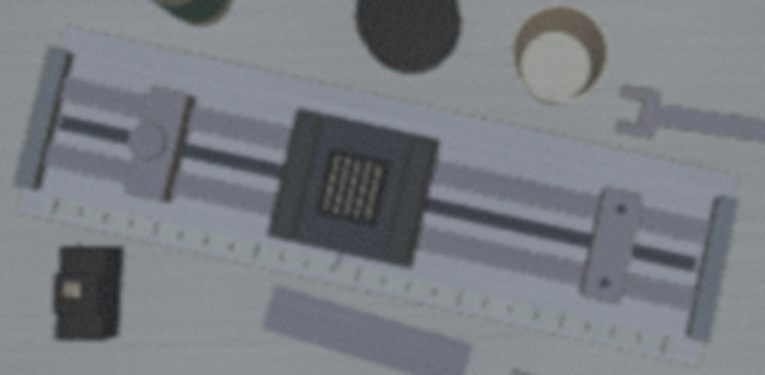

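The crop puts the pad centre at (352,187), the cap at (148,139) and the clamp top at (612,244), so the slide is mid-gauge and clear of the stop. Next I'll refine these and work out the moves.

```bash
cat >> h.py <<'E'
from scipy.spatial.transform import Rotation as Ro
def rel(p,yaw):
    "shift mm in tool axes and turn to TCP p, pointing down with tool x at yaw"
    s=robot.sense(); R=Ro.from_rotvec(s["orientation"])
    T=Ro.from_euler("z",yaw)*Ro.from_euler("x",np.pi)
    return (R.inv().apply(np.array(p)-s["tcp_pos"])*1000).round(1),(R.inv()*T).as_rotvec().round(3)
E
python3 - <<'E'
from h import *
d=imaging.get_image("top")
f=lambda x,y,z:px2w(d,((x+.5)/3-.5+175,(y+.5)/3-.5+160),z)
P=f(352,187,.045);C=f(148,139,.076);K=f(612,244,.048)
S=np.mean([f(*q,.04) for q in((299,109),(438,142),(412,266),(270,234))],0)
B=np.mean([f(*q,.012) for q in((66,27),(737,176),(697,364),(14,210))],0)
for n,v in zip("PCKSB",(P,C,K,S,B)):print(n,v.round(4))
a=(C-K)[:2];yaw=np.arctan2(-a[0],a[1]);u=a/np.hypot(*a);print("yaw",yaw,"dist stop-slide",(C-P)[:2]@u,(C-S)[:2]@u,"perp P",(P-K)[:2]@[u[1],-u[0]],"S",(S-K)[:2]@[u[1],-u[0]],"stop-clamp",np.hypot(*a))
print("spray",px2w(d,(224,143),.15),"spool",px2w(d,(311,166),.05),"cup",px2w(d,(361,177),.085))
print(rel([P[0],P[1],.13],yaw), rel([.50,-.25,.2],yaw))
E
```

```text
P [0.5353 0.1077 0.045 ]
C [0.5733 0.253  0.076 ]
K [ 0.4874 -0.0851  0.048 ]
S [0.535  0.1062 0.04  ]
B [0.5313 0.0927 0.012 ]
yaw -0.24905057877161885 dist stop-slide 0.15027412977503932 0.15178492299115073 perp P -0.0010831509807797772 S -0.0009291495891220939 stop-clamp 0.34887459611657384
spray [0.69760667 0.23377372 0.15      ] spool [0.6603234  0.06164381 0.05      ] cup [ 0.6272961  -0.04873506  0.085     ]
(array([ 541.8, -582.2,  101.5]), array([-0.002,  0.   ,  0.571])) (array([ 395.2, -254.2,   31. ]), array([-0.002,  0.   ,  0.571]))
```

```bash
python3 -m pendant '[[[45,-20,0,0,0,0.1,-1],[85,-40,0,0,0,0.2,-1],[130,-70,0,0,0,0.3,-1],[170,-100,0,0,0,0.4,-1],[210,-130,0,0,0,0.5,-1]]]'; python3 -c "
from h import *
print(rel([.535,.107,.13],-.249))"
```

```text
time: 0.7
tcp_pos: [0.3624, -0.4284, 0.2312]
orientation: [-3.128, 0.286, -0.0]
force: [1.3, 0.1, -0.2]
gripper_width: 0.143
grasp_force: 0.0
(array([  72.6, -557.8,  101.4]), array([-0.   , -0.   ,  0.067]))
```

```bash
python3 -m pendant '[[[10,-45,0,0,0,0.067,-1],[20,-90,0,0,0,0.067,-1],[30,-135,0,0,0,0.067,-1],[40,-180,0,0,0,0.067,-1],[50,-225,0,0,0,0.067,-1]]]'; python3 -c "
from h import *
print(rel([.535,.107,.13],-.249))"
```

```text
time: 1.2
tcp_pos: [0.4509, -0.2158, 0.2314]
orientation: [-3.118, 0.384, -0.0]
force: [1.8, 0.0, -0.3]
gripper_width: 0.001
grasp_force: 0.0
(array([   3.2, -333.5,  101.4]), array([-0.   , -0.   ,  0.004]))
```

```bash
python3 -m pendant '[[[0,-45,10,0,0,0,-1],[0,-90,20,0,0,0,-1],[0,-135,30,0,0,0,-1],[0,-180,40,0,0,0,-1],[0,-225,50,0,0,0,-1]]]'; python3 -m pendant '[[[0,-40,10,0,0,0,-1],[0,-70,25,0,0,0,-1],[0,-90,40,0,0,0,-1],[0,-95,50,0,0,0,-1],[0,-95,50,0,0,0,-1]]]';  python3 -c "
from h import *
print(rel([.535,.107,.06],-.249))
d=imaging.get_image('top');cv2.imwrite('pics/t2.png',cv2.resize(d['img'][130:290,175:430,::-1],None,fx=3,fy=3))
d=imaging.get_image('scene');cv2.imwrite('pics/s2.png',cv2.resize(d['img'][100:280,200:460,::-1],None,fx=3,fy=3))
print(robot.sense()['force'])"
```

```text
time: 1.7
tcp_pos: [0.5053, 0.0024, 0.1811]
orientation: [-3.118, 0.384, -0.001]
force: [1.1, -0.2, 0.3]
gripper_width: -0.005
grasp_force: 0.0
time: 2.2
tcp_pos: [0.527, 0.0929, 0.1299]
orientation: [3.117, -0.382, -0.005]
force: [0.1, -0.2, -1.0]
gripper_width: -0.001
grasp_force: 0.0
(array([  4.6, -15.7,  69.8]), array([0.002, 0.003, 0.005]))
[ 0.40014708 -0.89715641  0.32523123]
```

```bash
python3 -m pendant '[[[2,-6,15,0,0,0,-1],[4,-12,35,0,0,0,-1],[4.5,-15.5,50,0,0,0,-1],[4.5,-15.5,62,0,0,0,-1],[4.5,-15.5,66,0,0,0,-1]]]';python3 -m pendant '[[[0,0,0,0,0,0,-1],[0,0,0,0,0,0,-1]]]'; python3 -c "
from h import *
print(rel([.535,.107,.045],-.249))
d=imaging.get_image('scene');cv2.imwrite('pics/s3.png',cv2.resize(d['img'][100:260,230:460,::-1],None,fx=3,fy=3))
"
```

```text
time: 2.8
tcp_pos: [0.5355, 0.1058, 0.064]
orientation: [3.117, -0.386, -0.003]
force: [0.5, -0.1, 0.3]
gripper_width: -0.004
grasp_force: 0.0
time: 3.0
tcp_pos: [0.5367, 0.1064, 0.0658]
orientation: [-3.118, 0.385, -0.002]
force: [-0.4, -0.0, -0.2]
gripper_width: 0.004
grasp_force: 0.0
(array([-1.9, -0.2, 20.8]), array([-0.   , -0.001,  0.003]))
```

View pics/s3.png

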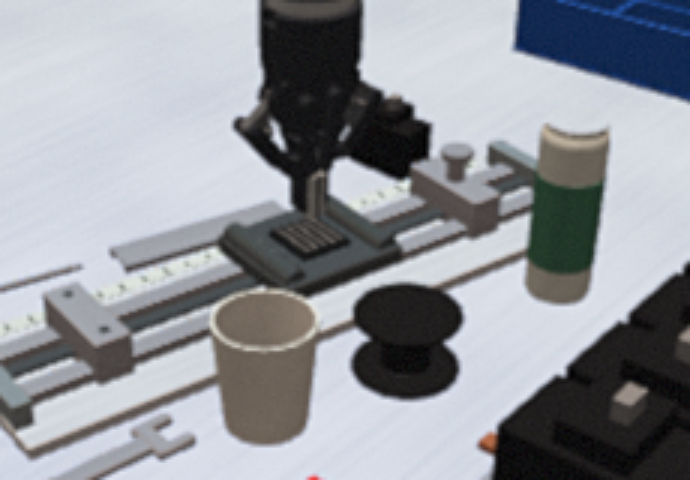

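Closed fingertips at about (316,215) sit about 20 mm above the pad centre at (310,238), matching the measured z. Pressing down now, in small steps with force checks.

```bash
python3 -m pendant '[[[-1,0,8,0,0,0,-1],[-2,0,14,0,0,0,-1],[-2,0,18,0,0,0,-1],[-2,0,20,0,0,0,-1],[-2,0,21,0,0,0,-1]]]';python3 -m pendant '[[[0,0,1,0,0,0,-1],[0,0,2,0,0,0,-1],[0,0,3,0,0,0,-1],[0,0,3,0,0,0,-1]]]'
```

```text
time: 3.55
tcp_pos: [0.5338, 0.1072, 0.0441]
orientation: [3.118, -0.384, -0.002]
force: [-2.3, 0.7, 3.1]
gripper_width: -0.002
grasp_force: 1.4
time: 3.95
tcp_pos: [0.5338, 0.1072, 0.042]
orientation: [3.118, -0.384, -0.001]
force: [-3.2, -0.4, 7.8]
gripper_width: -0.002
grasp_force: 3.9
```

```bash
python3 -m pendant '[[[0,0,1,0,0,0,-1],[0,0,2,0,0,0,-1],[0,0,3,0,0,0,-1],[0,0,3,0,0,0,-1]]]';python3 -m pendant '[[[0,0,1,0,0,0,-1],[0,0,2,0,0,0,-1],[0,0,2,0,0,0,-1]]]'
```

```text
time: 4.35
tcp_pos: [0.534, 0.1078, 0.0401]
orientation: [-3.117, 0.383, 0.0]
force: [-4.0, -0.1, 13.4]
gripper_width: -0.002
grasp_force: 6.7
time: 4.65
tcp_pos: [0.5343, 0.1088, 0.04]
orientation: [-3.116, 0.382, -0.001]
force: [-6.7, 1.1, 25.6]
gripper_width: 0.001
grasp_force: 12.8
```

```bash
python3 -m pendant '[[[0,-1,0,0,0,0,-1],[0,-3,0,0,0,0,-1],[0,-6,0,0,0,0,-1],[0,-9,0,0,0,0,-1],[0,-12,0,0,0,0,-1]]]'; python3 -c "
from h import *
d=imaging.get_image('top');cv2.imwrite('pics/t4.png',cv2.resize(d['img'][160:285,175:430,::-1],None,fx=3,fy=3,interpolation=2))
"
```

```text
time: 5.15
tcp_pos: [0.5372, 0.1204, 0.04]
orientation: [-3.116, 0.383, -0.001]
force: [-7.5, 1.2, 24.7]
gripper_width: 0.003
grasp_force: 12.5
```

View pics/t4.png

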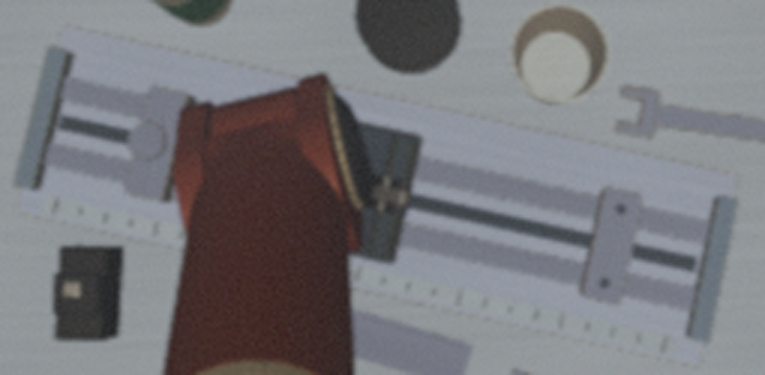

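The slide's trailing corner moved from (438,142) to (421,137), about 13 mm, so it follows the fingers. About 66 mm remain.

```bash
for i in 1 2; do python3 -m pendant '[[[0,-4,0,0,0,0,-1],[0,-8,0,0,0,0,-1],[0,-12,0,0,0,0,-1],[0,-16,0,0,0,0,-1],[0,-20,0,0,0,0,-1]]]'; done; python3 -m pendant '[[[0,-4,0,0,0,0,-1],[0,-8,0,0,0,0,-1],[0,-12,0,0,0,0,-1],[0,-15,0,0,0,0,-1],[0,-17,0,0,0,0,-1]]]'
```

```text
time: 5.7
tcp_pos: [0.5422, 0.14, 0.04]
orientation: [-3.115, 0.383, -0.002]
force: [-6.6, 0.4, 24.6]
gripper_width: 0.005
grasp_force: 11.9
time: 6.2
tcp_pos: [0.5472, 0.1596, 0.04]
orientation: [-3.115, 0.382, -0.002]
force: [-6.9, 0.2, 21.8]
gripper_width: -0.002
grasp_force: 11.4
time: 6.7
tcp_pos: [0.5515, 0.1764, 0.04]
orientation: [-3.115, 0.382, -0.003]
force: [-6.1, 0.9, 22.3]
gripper_width: 0.0
grasp_force: 11.0
```

```bash
python3 -m pendant '[[[0,-2,0,0,0,0,-1],[0,-4,0,0,0,0,-1],[0,-5.5,0,0,0,0,-1],[0,-7,0,0,0,0,-1]]]'; for i in 1 2 3; do python3 -m pendant '[[[0,-1,0,0,0,0,-1],[0,-2,0,0,0,0,-1]]]'; done
```

```text
time: 7.1
tcp_pos: [0.5531, 0.183, 0.04]
orientation: [-3.115, 0.382, -0.002]
force: [-6.3, -0.1, 21.5]
gripper_width: 0.002
grasp_force: 10.8
time: 7.3
tcp_pos: [0.5536, 0.185, 0.04]
orientation: [-3.115, 0.382, -0.002]
force: [-5.9, -0.2, 21.6]
gripper_width: -0.002
grasp_force: 10.7
time: 7.5
tcp_pos: [0.5537, 0.1855, 0.04]
orientation: [-3.117, 0.383, -0.001]
force: [-8.2, -2.1, 24.0]
gripper_width: -0.002
grasp_force: 11.6
time: 7.7
tcp_pos: [0.5538, 0.1855, 0.04]
orientation: [3.117, -0.385, -0.001]
force: [-7.9, -4.0, 24.7]
gripper_width: 0.001
grasp_force: 12.4
```

The slide has stopped after the expected ~80 mm and the lateral force is rising, so it is against the stop. Holding briefly, then lifting straight up.

```bash
python3 -m pendant '[[[0,-1,0,0,0,0,-1],[0,-1,0,0,0,0,-1],[0,-1,0,0,0,0,-1]]]'; python3 -m pendant '[[[0,-1,-2,0,0,0,-1],[0,-1,-5,0,0,0,-1],[0,-1,-9,0,0,0,-1],[0,-1,-15,0,0,0,-1],[0,-1,-30,0,0,0,-1]]]'; python3 -m pendant '[[[0,0,-30,0,0,0,-1],[0,30,-65,0,0,0,-1],[0,70,-100,0,0,0,-1],[0,115,-130,0,0,0,-1],[0,160,-140,0,0,0,-1]]]'; python3 -m pendant '[[[0,45,0,0,0,0,-1],[0,90,0,0,0,0,-1],[0,135,0,0,0,0,-1],[0,160,0,0,0,0,-1],[0,160,0,0,0,0,-1]]]';python3 - <<'E'
from h import *
d=imaging.get_image('top');cv2.imwrite('pics/t5.png',cv2.resize(d['img'][120:320,175:435,::-1],None,fx=3,fy=3,interpolation=2))
E
```

```text
time: 8.0
tcp_pos: [0.5538, 0.1855, 0.04]
orientation: [3.115, -0.386, -0.002]
force: [-8.1, -4.7, 25.5]
gripper_width: -0.001
grasp_force: 12.5
time: 8.5
tcp_pos: [0.5542, 0.1891, 0.0656]
orientation: [3.118, -0.383, -0.002]
force: [0.7, 0.2, -0.6]
gripper_width: 0.001
grasp_force: 0.0
time: 9.0
tcp_pos: [0.5184, 0.0366, 0.2085]
orientation: [-3.116, 0.379, -0.011]
force: [0.6, -0.9, -0.3]
gripper_width: -0.002
grasp_force: 0.0
time: 9.5
tcp_pos: [0.4768, -0.124, 0.206]
orientation: [3.114, -0.397, 0.002]
force: [0.6, -0.1, -0.5]
gripper_width: -0.004
grasp_force: 0.0
```

View pics/t5.png

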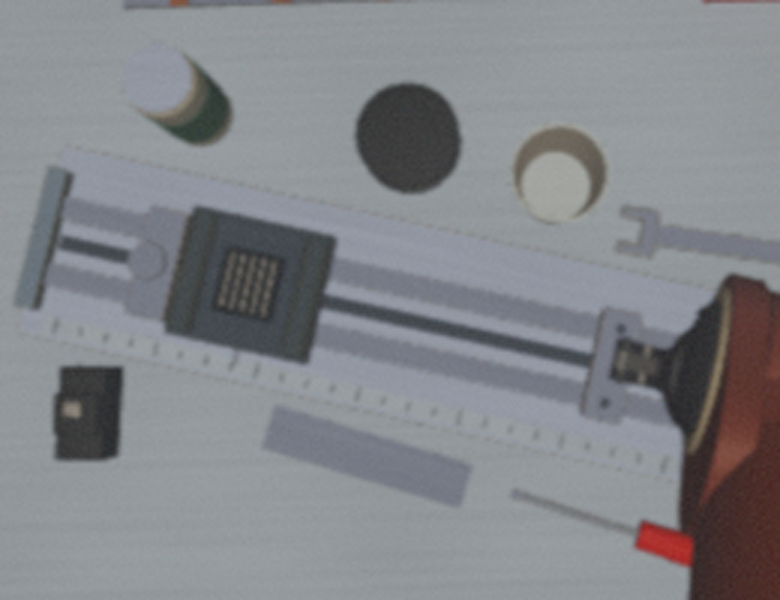

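The slide, with its pad at (250,283), sits flush against the stop block at about (175,262). The bystanders have not moved and the arm is clear at z 0.206.

```bash
python3 -m pendant '[[[0,0,0,0,0,0,-1],[0,0,0,0,0,0,-1]]]'; python3 -c "
from station import order
print(order.finish_job())"
```

```text
time: 9.75
tcp_pos: [0.4784, -0.117, 0.2055]
orientation: [-3.118, 0.378, -0.001]
force: [0.4, -1.1, 0.1]
gripper_width: -0.005
grasp_force: 0.0
the job is handed in; nothing more can be done
None
```

I pushed the slide against the marked stop with the pad held down, then lifted off and moved clear. The last picture shows the slide flush with the stop and nothing else moved. I handed the job in at 9.75 s; hand-in returned no verdict.

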